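Set and lock the embroidery frame's length

ROBOT

A 7-joint arm with a two-finger parallel gripper is mounted at the origin on the work surface. World frame = base frame: x ahead of the robot, y to its left, z up, the work surface at z = 0. Lengths are in m, angles in degrees, forces in N, time in s.
With the tool pointing down it reaches from about 0.425 to 0.875 m from the base axis. Payload 8.4 kg.
Tool frame: the origin (TCP) lies at the very end of the fingers, on their centre line; the grasp point (between the pads) lies 19 mm behind it; z points along the fingers, y is the direction in which the jaws open and shut (so a half turn about z gives the same grasp; the last joint's range is limited). The gripper opens to 87 mm and grips with 3 to 60 N. Pads are 19 mm wide; open, the fingers measure 117 mm over their backs; the gripper's body (75 mm by 190 mm) begins 51 mm behind the grasp point.
Start: joints at [-70.485, 19.091, 2.286, 83.961, -0.768, 76.965, -3.352], TCP at [0.277, 0.588, 0.223] pointing down, gripper open.
Joint ranges: [-147.57, 147.57], [-21.85, 119.76], [-74.77, 79.35], [14.55, 137.4], [-85.83, 265.84], [4.83, 119.75], [-152.11, 152.11]. Speed limits (degrees/s): [127.2, 127.2, 159.86, 159.86, 180, 180, 180].

INTERFACE

Orientations are given as a 3x3 rotation matrix whose columns are the frame's x, y, z axes.
In Python, from workcell import arm, viewer, workorder gives the robot as it stands.
- The arm moves only by the tool apply_moves, never from a script. Its argument "commands" is a list that holds one entry, the list of rows, each a list of 5 numbers: the shift along the tool's x, y, z in cm, then the turn about the tool's z in rad, then the opening, from -1 (shut) to 1 (fully open), so that 0 is half open. A call has exactly 10 rows; each row shifts and turns the commanded pose from where the row before left it, along the tool's axes as they then stand; what a row does not reach is not made up. A row lasts 1/12 s, in which the tool goes at most 41.7 mm and 7.16 degrees, less where a joint would pass 70% of its speed; a pose out of reach is approached as far as the arm can. A call is refused whole if a number of a shift passes 4.17 or a number of a turn 0.125, either way. A call with a gripper value outside its range is refused whole. The fingers move at their own pace and stop on an object; the grip force is fixed at half the most. Time passes only in rows, so rows that do not move let the fingers close, or fill a call up. It gives the time, the measured TCP pose, the force and the opening at its end, in the units of the state.
- arm.read_state(): the state, without advancing time (a new reading comes with each control period).
- viewer.capture(name): name is "scene" or "side" or "wrist"; returns the picture (400x640x3 uint8, red, green, blue); there is no depth.
- viewer.camera_params(name): a dict with "intrinsics" (3x3 intrinsics, pixels), "D" ([k1, k2, p1, p2, k3] as OpenCV has them; the pictures are not rectified), "camera_from_world" (4x4, takes a point from world to camera coordinates); the wrist camera has in their place "T_tool_cam" (4x4, takes a point from camera to tool coordinates, whose origin is the TCP and whose axes are the flange's). Camera axes: x right, y up, looking along -z (the intrinsics and any distortion apply to the point x, -y, -z); pixel columns grow to the right and rows downward; lengths in m; the calibration is good to about 2 mm. A picture is of the moment at which its call begins: read the wrist's pose just before it. camera_params takes no time and is no camera call.
- workorder.hand_in(): hands the job in, once; it reports no verdict.
The state is a dict: "clock": time; "joint_pos": joint angles; "joint_vel": joint speeds; "effort": joint torques, N m; "tool_pos": TCP position; "tcp_rot": TCP orientation; "wrist_force": force on the tool from outside, world axes, zero at the start; "moment": the same for the moment, N m; "width": finger opening in m.
Only numpy, scipy, OpenCV 4.12 (cv2) and the standard library are available. Lean on these libraries where they do the work, as an engineer would, in place of code of your own. Each camera call takes 0.05 s, during which the arm holds its last target.

TASK

Set the length of the embroidery frame: squeeze the trigger on the black grip fully and let it go again, so that the sprung leg runs out to its stop. Then push the leg back until its brass pointer stands opposite the brass index clip, with the cam lever still open, and only there pinch the cam lever shut against the leg's post. Finish while still holding the leg at the mark with the lever closed, as the spring would push it away; leave the index clip and everything else on the table where it is.

Things in the scene. Friction and masses are not known exactly. Their poses are not given: they have to be found in the camera images.
- frame: Embroidery frame fixed to the table; all 'frame' coordinates below (mm) are in this body's axes: origin on the table under the rail's middle, z up, 20 mm wide rail along y (y -220 to 220, top at z 20). At the -y end: a wooden end bar (x +-70, y -225 to -211, top z 75), then the black grip with its steel trigger; towards +y the sliding leg. A graduated wooden strip lies along x = -90
- grip_center (a point): centre, at z 73, of the fixed black grip, a block 26 mm thick (frame x -12 to 14) and 60 mm long (frame y -190 to -130), top at z 92. Frame position x 1, y -160. It does not move
- trigger_blade (a point): point on the trigger blade 45 mm from its hinge, half-way up. The blade, on the grip's -x side, is 6 mm thick, z 56 to 90, and runs 60 mm towards -y from an upright hinge at frame x -17, y -115. At rest its free end stands off: grip and blade measure up to 53 mm along frame x; squeezed together 34 mm, middle at x -3. Below the blade all is clear down to z 20
- trigger (a joint): trigger angle, rad: 0 at rest, 0.3 fully squeezed against the grip. A spring brings it back to 0 (about 3.5 N at 45 mm from the hinge at rest, 6 N fully squeezed). Its hook holds the leg's tooth at the start and lets go at about 0.2
- leg (a joint): travel of the sliding leg along frame +y, m: about 0.003 while hooked at the start (shortest), 0.14 at its end stop. A spring always pushes it to +y with 4 to 6 N (and 1 N of friction): unhooked it runs to 0.14, and must be pushed back towards -y and held. The closed cam lever alone does not hold it
- post_center (a point): middle, at z 60, of the aluminium post on the sliding leg: 24 mm thick (frame x -12 to 12), 55 mm long along frame y, top z 82. At its -y end is the leg's wooden end bar (x +-70, 14 mm thick, top z 75), its +y face 27.5 mm from this point: fingers astride the post can push that face towards -y. The saddle below reaches z 33: keep fingertips above z 36
- lever (a joint): angle of the flat steel cam lever on the post's +x side, rad: 0 closed, flat along the post; 0.3 to 0.42 open at the start. Upright hinge 22.5 mm to +y and 17 mm to +x of post_center; lever 6 mm thick, reaching 46 mm from the hinge towards -y, z 49 to 79. Stiff (about 4 N at 35 mm from the hinge), stays where put. Post and lever: 32 mm closed (frame x -12 to 20), up to 51 mm open
- lever_tip (a point): outer face of the free end of the cam lever, at z 64; moves out to +x when the lever is open
- leg_pointer (a point): end of the small brass pointer (5 mm wide) at the -x end of the leg's end bar, in the middle of the bar's thickness, z 32; moves with the leg
- mark (a point): tip (5 mm wide) of the brass index clip on the graduated strip: the length mark. The leg is at the mark when its brass pointer stands directly opposite this tip, at the same frame y. The clip sits tight and must stay where it is
- bead_bottle: bystander, loose: amber glass bead bottle with brass cap, 36 mm across, 72 mm tall; origin at the centre of its underside
- bead_jar: bystander, loose: green glass bead jar with brass lid, 44 mm across, 60 mm tall; origin at the centre of its underside
- thread_cone: bystander, loose: blue cone of thread, 44 mm across, 70 mm tall; origin at the centre of its underside
- thread_cone2: bystander, loose: grey cone of thread, 44 mm across, 60 mm tall; origin at the centre of its underside
- thread_ball: bystander, loose: squat reddish thread ball, 48 mm across, 36 mm tall; origin at the centre of its underside
- bead_bowl: bystander, loose: small white ceramic bowl, 72 mm across, 30 mm tall; origin at the centre of its underside
- pin_tin: bystander, loose: flat tin with a brass lid, 72 x 52 x 20 mm; origin at the centre of its underside

How it is judged (in metres and radians):
On the way, in this order (a step that is already met when the one before it is completed fails the run):
1. the trigger is squeezed fully (value of joint trigger above 0.18 rad), for 0.1 s.
2. the trigger is let go and the leg has run out to its stop (value of joint trigger below 0.05 rad and value of joint leg above 0.13 m), for 0.2 s.
3. the leg is held at the mark with the cam lever still open (y of leg_pointer in the frame of mark between -0.006 and 0.006 m and value of joint lever above 0.12 rad and contact force between the fingers and leg above 1.5 N), for 0.2 s.
At the end, for the whole second after the job is handed in: The gripper still holds the leg (contact over 1.5 N) at rest with its pointer within 6 mm of the index clip's tip along the rail, the cam lever is closed (under 0.08 rad) and the trigger is back at rest (under 0.05 rad) (y of leg_pointer in the frame of mark between -0.006 and 0.006 m and value of joint lever below 0.08 rad and value of joint trigger below 0.05 rad and contact force between the fingers and leg above 1.5 N and velocity of joint leg between -0.01 and 0.01 m/s); the arm keeps its last pose, push and grip.
It fails at once if the cam lever is closed (under 0.08 rad) while the pointer is over 12 mm from the mark (value of joint lever below 0.08 rad and not (y of leg_pointer in the frame of mark between -0.012 and 0.012 m)).
It fails at once if the index clip is shifted by over 4 mm (distance of mark from where it was at the start of the episode above 0.004 m).
It fails at once if a bystander is moved by over 25 mm or tipped over (distance of any of bead_bottle, bead_jar, thread_cone, thread_cone2, thread_ball, bead_bowl, pin_tin from where it was at the start of the episode above 0.025 m or angle between any of bead_bottle, bead_jar, thread_cone, thread_cone2, thread_ball, bead_bowl, pin_tin's own z axis and vertical above 0.5 rad).
It also fails if it takes over 51 s, if anything falls off the work surface, if the arm or the gripper's body presses on something with over 40 N, if the wrist force passes 120 N, or if a joint passes its speed limit or range.

## Working session

There is one attempt and no reset: what is moved stays moved. The work goes in short steps, Python scripts to look and compute and a tool call to move; the robot and the scene stay as the last step left them, time stands still between calls to the robot, and variables do not carry over. Pictures are saved under pics/ and viewed, and the job is handed in when it is done.

Besides the shell and the picture viewer there is one more tool, called after "Call:" as name(argument=value, ...) on one line, values as JSON. apply_moves: Moves the arm, as the interface text tells. Its arguments: {"type":"object","properties":{"commands":{"type":"array","items":{"type":"array","items":{"type":"array","items":{"type":"number"}}}}},"required":["commands"]}

```bash
ls; mkdir -p pics
cat > h.py <<'E'
import numpy as np, cv2
from workcell import arm, viewer, workorder
def cap(n,f):
    im=viewer.capture(n); cv2.imwrite('pics/'+f,cv2.cvtColor(np.asarray(im),cv2.COLOR_RGB2BGR)); return im
def T_wc(n,st=None):
    p=viewer.camera_params(n)
    if n!='wrist': return np.linalg.inv(np.array(p['camera_from_world']))
    st=st or arm.read_state(); T=np.eye(4);T[:3,:3]=np.array(st['tcp_rot']);T[:3,3]=st['tool_pos']
    return T@np.array(p['T_tool_cam'])
def ray(n,uv,T):
    p=viewer.camera_params(n)
    q=cv2.undistortPoints(np.array(uv,float).reshape(-1,1,2),np.array(p['intrinsics'],float),np.array(p['D'],float)).reshape(-1,2)
    d=np.c_[q[:,0],-q[:,1],-np.ones(len(q))]@T[:3,:3].T
    return T[:3,3],d
def onz(n,uv,z,T=None):
    T=T_wc(n) if T is None else T
    o,d=ray(n,uv,T); return o+d*((z-o[2])/d[:,2])[:,None]
def proj(n,P,T=None):
    p=viewer.camera_params(n);T=T_wc(n) if T is None else T
    C=np.linalg.inv(T); c=np.asarray(P,float).reshape(-1,3)@C[:3,:3].T+C[:3,3]
    c=c*[1,-1,-1]
    return cv2.projectPoints(c,np.zeros(3),np.zeros(3),np.array(p['intrinsics'],float),np.array(p['D'],float))[0].reshape(-1,2)
E
python3 - <<'E'
from h import *
s=arm.read_state();print({k:np.round(v,3).tolist() for k,v in s.items()})
for n in ['scene','side','wrist']: cap(n,n+'0.png')
for n in ['scene','side','wrist']: print(n,np.round(T_wc(n,s),3).tolist(),viewer.camera_params(n)['intrinsics'],viewer.camera_params(n)['D'])
E
```

```text
pics
{'clock': 0.0, 'joint_pos': [-70.484, 19.132, 2.284, 84.01, -0.768, 76.966, -3.351], 'joint_vel': [-0.015, 0.042, 0.004, 0.008, 0.021, 0.064, 0.013], 'effort': [0.001, -65.635, 1.336, -40.379, -0.06, 0.044, 0.0], 'tool_pos': [0.277, 0.588, 0.222], 'tcp_rot': [[-0.905, 0.426, -0.001], [0.426, 0.905, -0.002], [-0.0, -0.002, -1.0]], 'wrist_force': [-0.027, -0.158, -0.0], 'moment': [-0.059, 0.008, -0.006], 'width': 0.087}
scene [[0.101, -0.681, 0.726, 1.064], [0.995, 0.063, -0.079, -0.05], [0.008, 0.73, 0.684, 0.553], [0.0, 0.0, 0.0, 1.0]] [[417.98539281   0.         325.01929032]
 [  0.         417.98539281 199.61572747]
 [  0.           0.           1.        ]] [-0.01734594  0.          0.          0.          0.        ]
side [[-0.907, 0.24, -0.345, 0.303], [-0.42, -0.548, 0.724, 0.559], [-0.015, 0.802, 0.598, 0.526], [0.0, 0.0, 0.0, 1.0]] [[445.5729761    0.         321.27178725]
 [  0.         445.5729761  196.09560056]
 [  0.           0.           1.        ]] [-0.10075825  0.          0.          0.          0.        ]
wrist [[0.427, -0.872, -0.241, 0.21], [0.904, 0.411, 0.115, 0.619], [-0.001, -0.267, 0.964, 0.385], [0.0, 0.0, 0.0, 1.0]] [[315.69250128   0.         315.19934858]
 [  0.         315.69250128 198.3864566 ]
 [  0.           0.           1.        ]] [-0.02011845  0.          0.          0.          0.        ]
```

View pics/scene0.png

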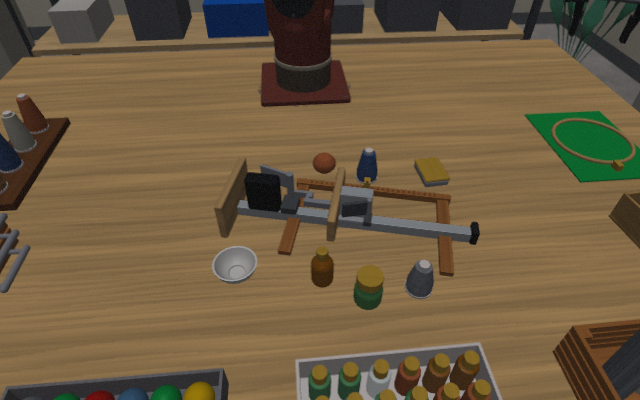

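View pics/side0.png

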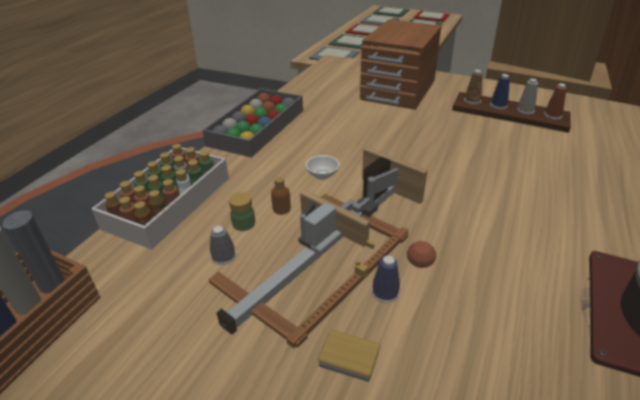

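View pics/wrist0.png

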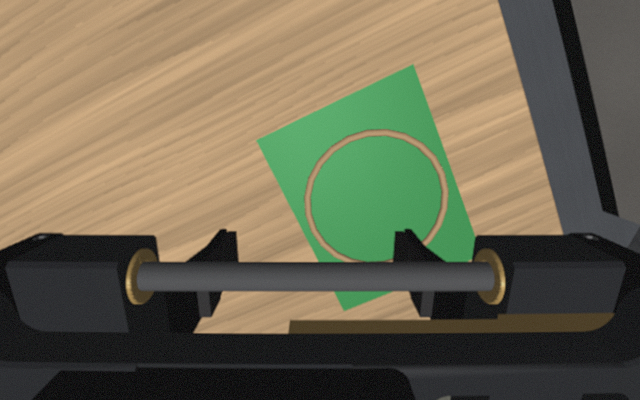

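The scene view shows the rail running from (225,205) to (475,233), with the grip at (263,192), the post at (355,203) and the strip on the robot side. I'll zoom in for exact points.

Run:
```python
import cv2
a=cv2.imread('pics/scene0.png')[135:290,205:490]; cv2.imwrite('pics/sz.png',cv2.resize(a,None,fx=2.8,fy=2.8,interpolation=cv2.INTER_CUBIC))
a=cv2.imread('pics/side0.png')[140:350,200:450]; cv2.imwrite('pics/dz.png',cv2.resize(a,None,fx=2.8,fy=2.8,interpolation=cv2.INTER_CUBIC))
```

```text
(no output)
```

View pics/sz.png

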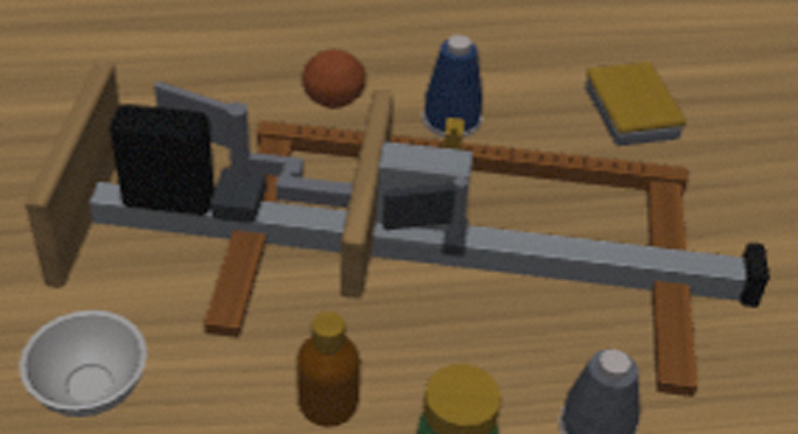

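View pics/dz.png

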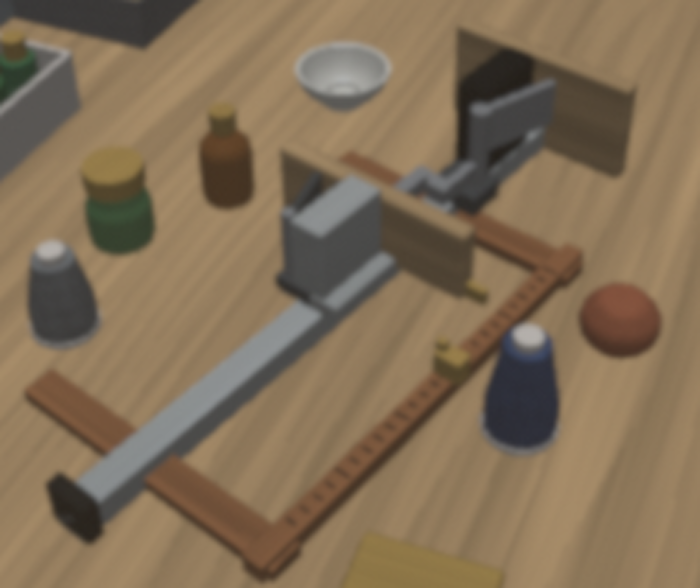

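```bash
cat > fit.py <<'E'
from h import *
from scipy.optimize import least_squares
def W(p,P):
    P=np.asarray(P,float).reshape(-1,3)/1000; c,s=np.cos(p[2]),np.sin(p[2])
    return np.c_[p[0]+c*P[:,0]-s*P[:,1],p[1]+s*P[:,0]+c*P[:,1],P[:,2]]
def F(p,X):
    d=np.asarray(X)[:,:2]-p[:2]; c,s=np.cos(p[2]),np.sin(p[2])
    return np.c_[c*d[:,0]+s*d[:,1],-s*d[:,0]+c*d[:,1]]*1000
E
python3 - <<'E'
from fit import *
sc=[((101,65),(-70,-225,75)),((116,70),(-70,-211,75)),((30,207),(70,-225,75)),((45,212),(70,-211,75)),((115,108),(-12,-190,92)),((208,113),(-12,-130,92))]
sd=[((460,30),(70,-211,75)),((635,88),(-70,-211,75))]
obs=[('scene',np.array(c)/2.8+[205,135],P) for c,P in sc]+[('side',np.array(c)/2.8+[200,140],P) for c,P in sd]
T={n:T_wc(n) for n in('scene','side')}
r=least_squares(lambda p:np.concatenate([(proj(n,W(p,P),T[n])[0]-u) for n,u,P in obs]),[0.6,0.05,0])
print(r.x,np.round(r.fun.reshape(-1,2),1).tolist())
p=r.x; np.save('p.npy',p)
for nm,n,c,o,z in [('scene railcap','scene',(745,255),(205,135),.02),('clip scene','scene',(455,122),(205,135),.03),('clip side','side',(440,345),(200,140),.032),('ptr side','side',(485,295),(200,140),.032)]:
    print(nm,F(p,onz(n,[np.array(c)/2.8+o],z)))
tri=[(456,40,'blue cone top z70','scene',.07),(335,78,'ball','scene',.018),(327,325,'bottle top','scene',.072),(462,385,'jar top','scene',.06),(613,362,'grey top','scene',.06),(85,345,'bowl','scene',.03),(640,95,'tin','scene',.02)]
for u,v,nm,n,z in tri: X=onz(n,[[u/2.8+205,v/2.8+135]],z);print(nm,X.round(3),F(p,X).round())
E
```

```text
[ 0.54718275  0.0562052  -0.25678511] [[-1.9, -1.9], [-0.1, -3.0], [-2.5, -1.4], [0.3, -2.2], [1.0, -3.1], [1.4, -1.3], [-4.1, -3.3], [-4.3, 0.2]]
scene railcap [[-11.63462831 208.07038653]]
clip scene [[-98.69011363  17.62476763]]
clip side [[-89.25096619  16.96814131]]
ptr side [[-85.90553739 -31.84092684]]
blue cone top z70 [[0.416 0.103 0.07 ]] [[-139.   12.]]
ball [[0.385 0.022 0.018]] [[-149.  -74.]]
bottle top [[ 0.664 -0.011  0.072]] [[130. -35.]]
jar top [[0.701 0.057 0.06 ]] [[148.  39.]]
grey top [[0.693 0.139 0.06 ]] [[120. 117.]]
bowl [[ 0.631 -0.145  0.03 ]] [[ 132. -174.]]
tin [[0.427 0.241 0.02 ]] [[-163.  148.]]
```

Call:
apply_moves(commands=[[[0,0,-0.8,0.12,1],[0,0,-0.8,0.12,1],[0,0,-0.8,0.12,1],[0,0,-0.8,0.12,1],[0,0,-0.8,0.12,1],[0,0,-0.8,0.12,1],[0,0,-0.8,0.12,1],[0,0,-0.8,0.12,1],[0,0,-0.8,0.12,1],[0,0,-0.8,0.12,1]]])

```text
clock: 0.98
tool_pos: [0.2767, 0.588, 0.3026]
tcp_rot: [[0.075, 0.997, -0.0], [0.997, -0.075, -0.001], [-0.001, -0.0, -1.0]]
wrist_force: [-0.4, 0.4, 1.0]
width: 0.0873
```

Run:
```python
from fit import *
s=arm.read_state();R=np.array(s['tcp_rot']);p=np.load('p.npy')
print(s['clock'],s['tool_pos'],np.degrees(np.arctan2(R[1,1],R[0,1])),np.degrees(p[2]),s['joint_pos'])
```

```text
0.9833 [0.27666943 0.5879652  0.30258542] -4.291374498664194 -14.712703204084413 [-77.82364599  17.69727191  12.0692288   77.04124058  -3.65134318
  85.67708032 -70.32324031]
```

Call:
apply_moves(commands=[[[0,0,0,0.09,1],[0,0,0,0.09,1],[-2.2,2.1,0,0,1],[-2.2,2.1,0,0,1],[-2.2,2.1,0,0,1],[-2.2,2.1,0,0,1],[-2.2,2.1,0,0,1],[-2.2,2.1,0,0,1],[-2.2,2.1,0,0,1],[-2.2,2.1,0,0,1]]])

```text
clock: 1.82
tool_pos: [0.3966, 0.3746, 0.3024]
tcp_rot: [[0.246, 0.969, -0.0], [0.969, -0.246, -0.0], [-0.0, -0.0, -1.0]]
wrist_force: [0.5, 0.7, 1.3]
width: 0.0868
```

Call:
apply_moves(commands=[[[-2.5,2.3,0,0,1],[-2.5,2.3,0,0,1],[-2.5,2.3,0,0,1],[-2.5,2.3,0,0,1],[-2.5,2.3,0,0,1],[-2.5,2.3,0,0,1],[-2.5,2.3,0,0,1],[-2.5,2.3,0,0,1],[-2.5,2.3,0,0,1],[-2.5,2.3,0,0,1]]])

```text
clock: 2.65
tool_pos: [0.5578, 0.0756, 0.3026]
tcp_rot: [[0.246, 0.969, 0.0], [0.969, -0.246, 0.0], [0.0, -0.0, -1.0]]
wrist_force: [0.5, 0.9, 0.1]
width: 0.0869
```

Run:
```python
from fit import *
s=arm.read_state();R=np.array(s['tcp_rot']);p=np.load('p.npy')
cap('wrist','w1.png'); np.save('w1T.npy',T_wc('wrist',s))
print(s['clock'],s['tool_pos'],F(p,[s['tool_pos']]),np.degrees(np.arctan2(R[1,1],R[0,1])),s['joint_pos'])
```

```text
2.65 [0.55784045 0.07559446 0.30258354] [[ 5.38391858 21.46027479]] -14.255288929975528 [-45.70684451   7.44993456  37.57870875  90.65429126  -4.580338
  83.44521943 -22.09433367]
```

View pics/w1.png

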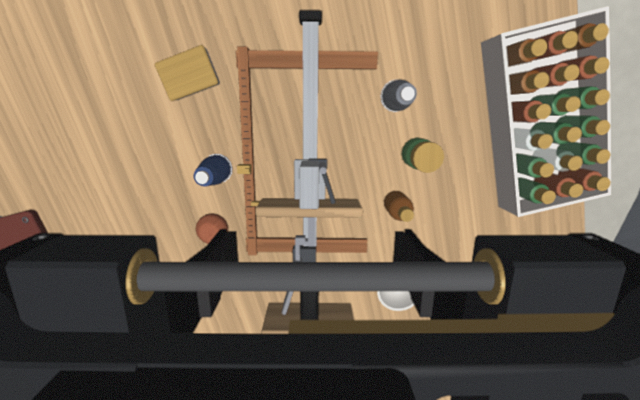

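The wrist view shows the rail upright at column ~310, the post at (310,180), the open lever at (327,185), the clip tip near (248,169) and the leg's pointer near (254,205). Zooming in.

Run:
```python
import cv2
a=cv2.imread('pics/w1.png')
cv2.imwrite('pics/w1a.png',cv2.resize(a[130:260,190:370],None,fx=4.4,fy=4.4,interpolation=cv2.INTER_CUBIC))
cv2.imwrite('pics/w1b.png',cv2.resize(a[0:130,220:400],None,fx=4.4,fy=4.4,interpolation=cv2.INTER_CUBIC))
```

```text
(no output)
```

View pics/w1a.png

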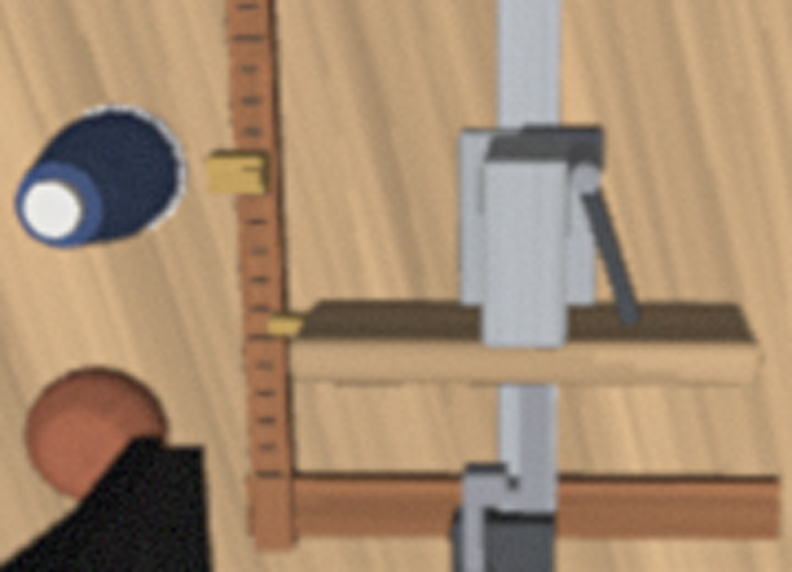

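View pics/w1b.png

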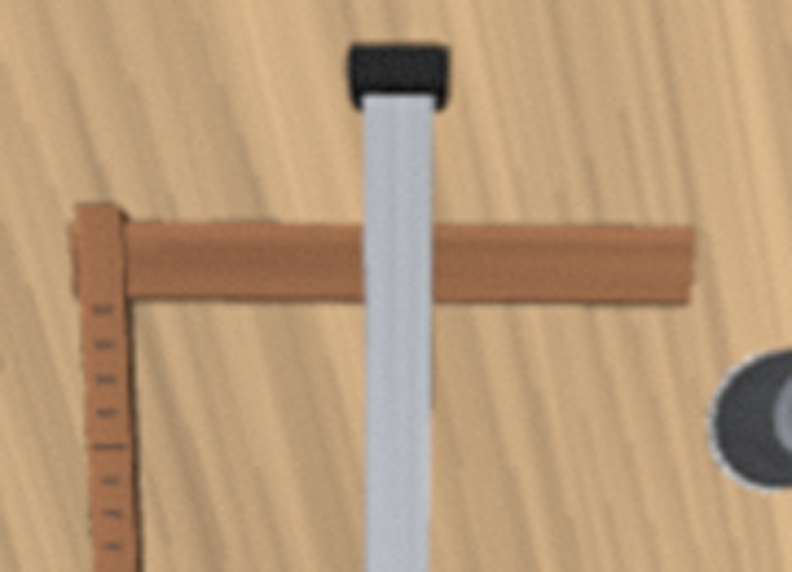

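Run:
```python
from fit import *
p=np.load('p.npy');T=np.load('w1T.npy')
a=lambda u,v:(190+u/4.4,130+v/4.4)
b=lambda u,v:(220+u/4.4,v/4.4)
L=[b(365,110),b(369,560),a(500,20)];Rr=[b(434,110),b(429,560),a(560,20)]
l=onz('wrist',L,.02,T);r=onz('wrist',Rr,.02,T); m=(l+r)/2
print(np.round(np.linalg.norm(l-r,axis=1)*1000,1))
d=m[0]-m[2]; yaw=np.arctan2(-d[0],d[1]);print('yaw',yaw)
q=p.copy();q[2]=yaw
# x so that rail centre at 0
e=F(q,m);print(e)
c,s=np.cos(yaw),np.sin(yaw); off=e[:,0].mean()/1000; q[0]+=c*off;q[1]+=s*off
print('p',q,F(q,m).round(1)); np.save('q.npy',q)
print('cap edge/out',F(q,onz('wrist',[b(398,95),b(398,45)],.02,T)))
for nm,uv,z in [('post top -x edge',a(483,250),.082),('post +x',a(567,250),.082),('post +y top',a(525,160),.082),('post -y top',a(525,343),.082),('bar top -y edge',a(620,345),.075),('bar top+y',a(620,300),.075),('lever tip',a(632,320),.079),('hinge',a(585,180),.08),
 ('ptr',a(270,326),.034),('clip tip32',a(262,175),.032),('clip tip lo',a(262,175),.025),('clip tip top edge',a(262,155),.032),('clip bot edge',a(262,192),.032)]:
    print(nm,F(q,onz('wrist',[uv],z,T)).round(1))
```

```text
[20.  18.8 18.9]
yaw -0.2566924462918097
[[ -1.83268396 201.01772642]
 [ -1.54915772  72.86147719]
 [ -1.83268396  62.97847196]]
p [ 0.54550152  0.0566465  -0.25669245] [[-1.00e-01  2.01e+02]
 [ 2.00e-01  7.29e+01]
 [-1.00e-01  6.30e+01]]
cap edge/out [[ -0.54309568 204.97477378]
 [ -0.58623935 218.05529474]]
post top -x edge [[-12.3   3.1]]
post +x [[11.5  3.2]]
post +y top [[-0.5 28.9]]
post -y top [[ -0.4 -24.5]]
bar top -y edge [[ 27.5 -27.1]]
bar top+y [[ 27.2 -13.3]]
lever tip [[ 30.6 -18.2]]
hinge [[16.4 23. ]]
ptr [[-83.9 -34.2]]
clip tip32 [[-84.6  15.1]]
clip tip lo [[-86.   13.8]]
clip tip top edge [[-84.3  21.5]]
clip bot edge [[-84.8   9.6]]
```

Run:
```python
import cv2
a=cv2.imread('pics/w1.png')
cv2.imwrite('pics/w1c.png',cv2.resize(a[155:215,225:275],None,fx=10,fy=10,interpolation=cv2.INTER_CUBIC))
a=cv2.imread('pics/side0.png')
cv2.imwrite('pics/s1c.png',cv2.resize(a[230:290,340:400],None,fx=9,fy=9,interpolation=cv2.INTER_CUBIC))
```

```text
(no output)
```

View pics/w1c.png

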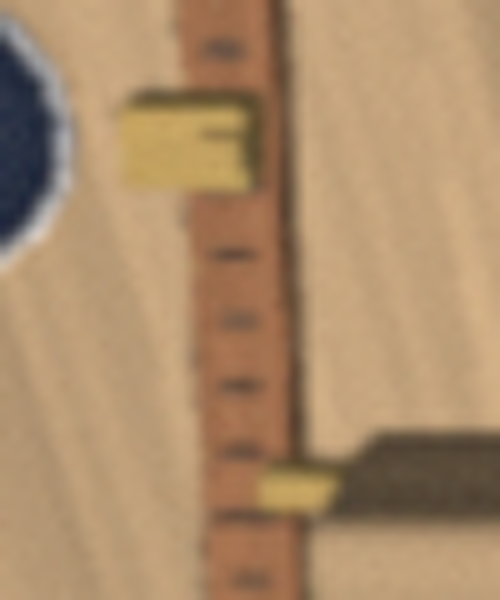

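View pics/s1c.png

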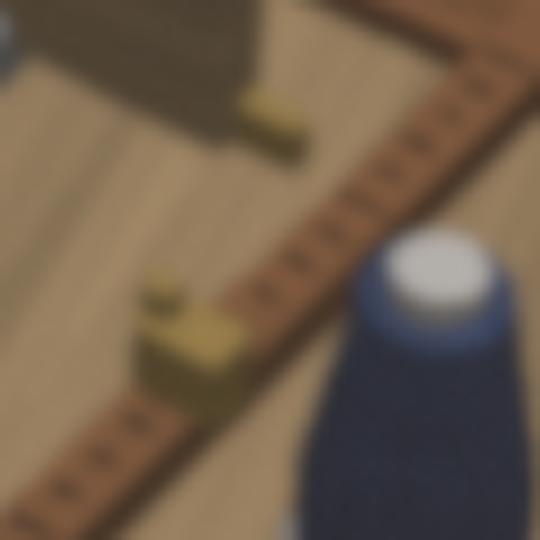

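Run:
```python
from fit import *
q=np.load('q.npy');T=np.load('w1T.npy')
w=lambda u,v:(225+u/10,155+v/10)
for nm,uv,z in [('tip +y edge',w(235,137),.035),('tip+y edge z32',w(235,137),.03),('body+y',w(200,107),.025),('body-y',w(200,190),.025),('tip xend',w(250,160),.034),('ptr end +y top',w(280,472),.0345),('ptr -y top',w(280,510),.0345)]:
    print(nm,F(q,onz('wrist',[uv],z,T)).round(1))
sd=lambda u,v:(340+u/9,230+v/9)
q2=q
for nm,uv,z in [('side tip top',sd(163,285),.035),('side ptr top end',sd(300,140),.0345),('ptr base',sd(245,110),.0345)]:
    print(nm,F(q,onz('side',[uv],z)).round(1))
P=lambda n,X:np.round(proj(n,W(q,[X]),T if n=='wrist' else None),1)
print(P('wrist',(-84,-34,32)),P('side',(-84,-34,32)),P('side',(-84,15,32)))
# triangulate tip, ptr from wrist + side
def tri(uw,us):
    o1,d1=ray('wrist',[uw],T);o2,d2=ray('side',[us],T_wc('side'));d1,d2=d1[0],d2[0]
    t=np.linalg.lstsq(np.c_[d1,-d2],o2-o1,rcond=None)[0];a,b=o1+t[0]*d1,o2+t[1]*d2
    m=(a+b)/2;return F(q,[m]).round(1),m[2].round(4),np.linalg.norm(a-b).round(4)
print('ptr end',tri(w(260,490),sd(290,150)),'tip',tri(w(245,158),sd(163,290)))
s=arm.read_state();print('tool frame',F(q,[s['tool_pos']]))
```

```text
tip +y edge [[-85.3  17.1]]
tip+y edge z32 [[-86.4  16.2]]
body+y [[-92.2  19.6]]
body-y [[-92.8   7.7]]
tip xend [[-83.6  13.7]]
ptr end +y top [[-81.4 -31.2]]
ptr -y top [[-81.6 -36.8]]
side tip top [[-88.4  15.8]]
side ptr top end [[-86.  -29.3]]
ptr base [[-73.8 -29.6]]
[[251.6 203.6]] [[373.9 244.6]] [[356.1 261.5]]
ptr end (array([[-83.9, -33.5]]), np.float64(0.029), np.float64(0.0048)) tip (array([[-85.7,  12.7]]), np.float64(0.0293), np.float64(0.0012))
tool frame [[11.18144144 14.73289802]]
```

The arm was still travelling when that picture was taken, so I'll retake it at rest to confirm.

Call:
apply_moves(commands=[[[0,0,0,0,1],[0,0,0,0,1],[0,0,0,0,1],[0,0,0,0,1],[0,0,0,0,1],[0,0,0,0,1],[0,0,0,0,1],[0,0,0,0,1],[0,0,0,0,1],[0,0,0,0,1]]])

```text
clock: 3.53
tool_pos: [0.5575, 0.0772, 0.3026]
tcp_rot: [[0.246, 0.969, 0.0], [0.969, -0.246, -0.0], [-0.0, 0.0, -1.0]]
wrist_force: [0.9, -0.4, -0.1]
width: 0.0868
```

Run:
```python
from fit import *
s=arm.read_state();q=np.load('q.npy')
a=cv2.cvtColor(cap('wrist','w2.png'),cv2.COLOR_RGB2BGR); np.save('w2T.npy',T_wc('wrist',s))
R=np.array(s['tcp_rot']);print(s['clock'],s['tool_pos'],F(q,[s['tool_pos']]),np.arctan2(R[1,1],R[0,1]))
cv2.imwrite('pics/w2a.png',cv2.resize(a[0:290,200:370],None,fx=4,fy=2,interpolation=cv2.INTER_CUBIC))
cv2.imwrite('pics/w2c.png',cv2.resize(a[120:240,220:350],None,fx=5,fy=5,interpolation=cv2.INTER_CUBIC))
```

```text
3.5333 [0.55745993 0.07723131 0.30257776] [[ 6.34046059 22.94638887]] -0.24890575952185617
```

View pics/w2a.png

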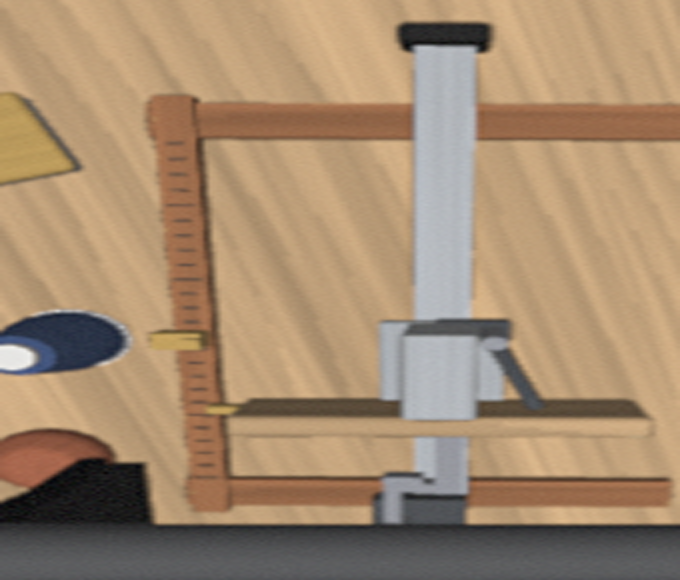

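View pics/w2c.png

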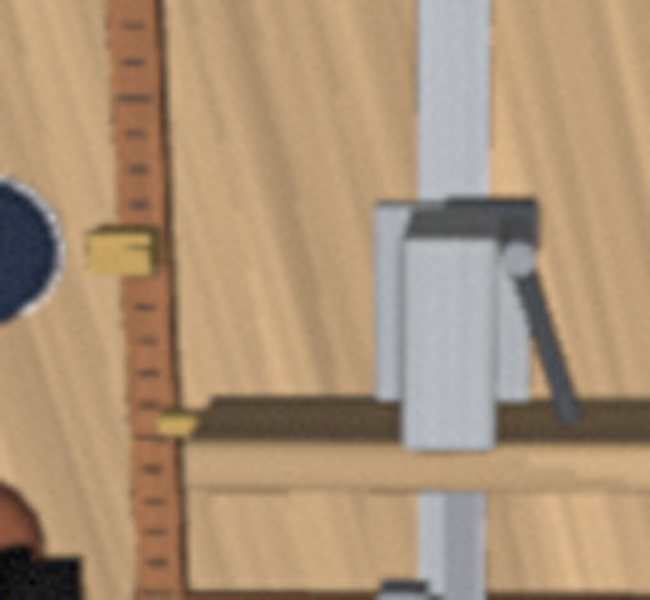

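Run:
```python
from fit import *
q=np.load('q.npy');T=np.load('w2T.npy')
A=lambda u,v:(200+(u+.5)/4-.5,(v+.5)/2-.5)
c=lambda u,v:(220+(u+.5)/5-.5,120+(v+.5)/5-.5)
L=onz('wrist',[A(415,60),A(415,290),c(418,20),c(418,195)],.02,T);R=onz('wrist',[A(476,60),A(472,290),c(490,20),c(488,195)],.02,T);m=(L+R)/2
f=np.polyfit(m[:,1],m[:,0],1);yaw=-np.arctan(f[0]);print('yaw',yaw,F(q,m).round(1).tolist())
q[2]=yaw;e=F(q,m)[:,0].mean()/1000;q[0]+=np.cos(yaw)*e;q[1]+=np.sin(yaw)*e
y=F(q,onz('wrist',[A(445,25)],.021,T))[0];print('cap',y)
e=(y[1]-220)/1000; q[0]+=-np.sin(yaw)*e;q[1]+=np.cos(yaw)*e
print(q);np.save('q2.npy',q)
for nm,uv,z in [('post -x +y',c(404,238),.082),('post +x -y',c(494,449),.082),('bar top -y',c(620,442),.075),('hinge',c(519,260),.08),('lever tip',c(568,420),.079),
 ('tip +y edge',c(140,243),.035),('body +y',c(105,234),.025),('body-y',c(105,275),.025),('ptr +y',c(175,413),.0345),('ptr -y',c(175,434),.0345),('strip -x',c(120,200),.012),('strip +x',c(160,200),.012)]:
  print(nm,F(q,onz('wrist',[uv],z,T)).round(1))
s=arm.read_state();print(F(q,[s['tool_pos']]))
```

```text
yaw -0.25936105664786985 [[-0.6, 196.9], [-0.7, 50.3], [-1.0, 79.2], [-1.1, 30.9]]
cap [ -0.26585176 216.86462926]
[ 0.54364639  0.05389487 -0.25936106]
post -x +y [[-11.2  32.4]]
post +x -y [[ 11.6 -21.7]]
bar top -y [[ 44.3 -21.7]]
hinge [[17.2 26.8]]
lever tip [[ 30.4 -14.7]]
tip +y edge [[-86.3  22.1]]
body +y [[-98.2  22.8]]
body-y [[-98.8  11.1]]
ptr +y [[-78.7 -26.8]]
ptr -y [[-79.  -33.1]]
strip -x [[-96.4  30.5]]
strip +x [[-84.8  30.6]]
[[ 7.38840484 26.04113652]]
```

Call:
apply_moves(commands=[[[0,0,0,0.01,1],[-2.0,-0.1,1.0,0,1],[-2.2,-0.1,1.5,0,1],[-2.2,-0.1,1.5,0,1],[-2.2,-0.1,1.5,0,1],[-2.2,-0.1,1.5,0,1],[-2.2,-0.1,1.5,0,1],[-2.2,-0.1,1.5,0,1],[-2.2,-0.2,1.5,0,1],[-1.2,-0.1,1.5,0,1]]])

```text
clock: 4.42
tool_pos: [0.4992, -0.1028, 0.1721]
tcp_rot: [[0.259, 0.966, 0.0], [0.966, -0.259, -0.0], [-0.0, 0.0, -1.0]]
wrist_force: [-0.1, 0.5, 0.6]
width: 0.0872
```

Call:
apply_moves(commands=[[[0,0,0,0,1],[0,0,0,0,1],[0,0,0,0,1],[0,0,0,0,1],[0,0,0,0,1],[0,0,0,0,1],[0,0,0,0,1],[0,0,0,0,1],[0,0,0,0,1],[0,0,0,0,1]]])

```text
clock: 5.25
tool_pos: [0.5002, -0.1, 0.1726]
tcp_rot: [[0.256, 0.967, 0.0], [0.967, -0.256, -0.0], [-0.0, 0.0, -1.0]]
wrist_force: [-0.6, 0.4, 0.4]
width: 0.0868
```

Run:
```python
from fit import *
s=arm.read_state();q=np.load('q2.npy')
for n in('scene','wrist','side'): cap(n,n+'3.png')
np.save('w3T.npy',T_wc('wrist',s))
R=np.array(s['tcp_rot']);print(s['clock'],s['tool_pos'],F(q,[s['tool_pos']]),np.arctan2(R[1,1],R[0,1]))
```

```text
5.25 [ 0.50020109 -0.10003635  0.1726023 ] [[  -2.51456269 -159.92495763]] -0.2589406661706836
```

View pics/scene3.png

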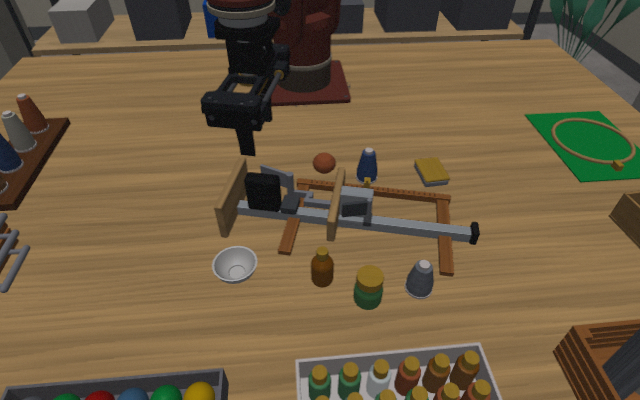

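View pics/side3.png

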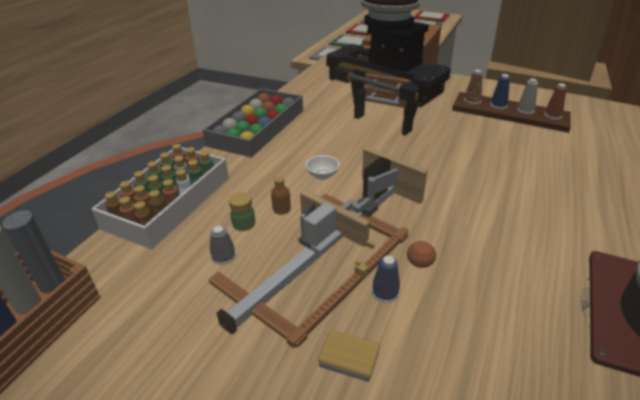

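View pics/wrist3.png

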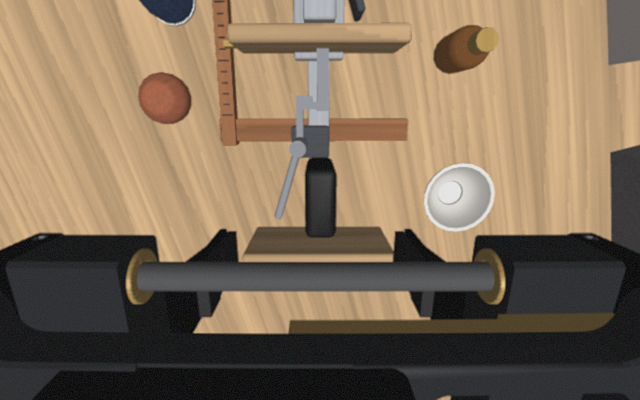

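Run:
```python
from fit import *
q=np.load('q2.npy');T=np.load('w3T.npy')
a=cv2.imread('pics/wrist3.png')
cv2.imwrite('pics/w3a.png',cv2.resize(a[130:280,230:410],None,fx=4,fy=4,interpolation=cv2.INTER_CUBIC))
print(proj('wrist',W(q,[(-12,-190,92),(14,-190,92),(-12,-130,92),(14,-130,92),(-70,-211,75),(70,-211,75),(-17,-115,90)]),T).round(1).tolist())
```

```text
[[304.2, 239.6], [335.4, 239.6], [303.4, 168.2], [336.7, 168.2], [240.8, 253.8], [395.9, 253.7], [296.8, 148.6]]
```

View pics/w3a.png

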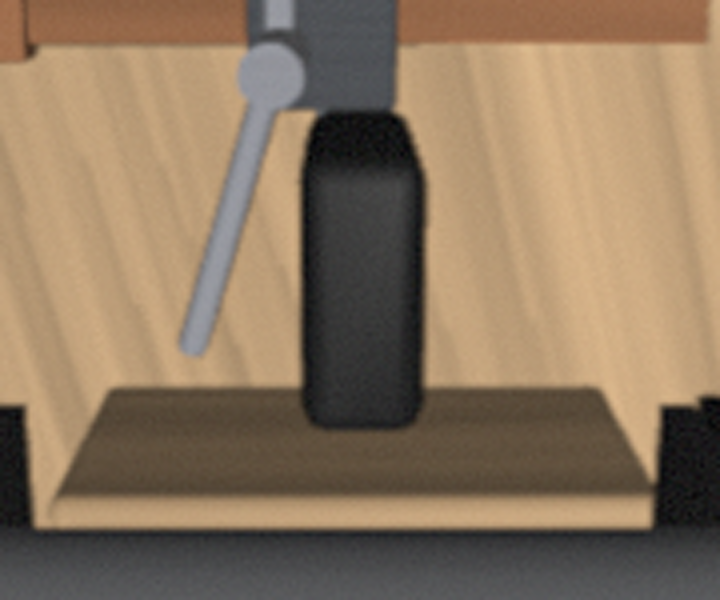

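Call:
apply_moves(commands=[[[0,0,1.4,0,1],[0,0,1.4,0,1],[0,0,1.4,0,1],[0,0,1.4,0,1],[0,0,1.4,0,1],[0,0,1.4,0,1],[0,0,1.4,0,1],[0,0,1.2,0,1],[0,0,0.8,0,1],[0,0,0.2,0,1]]])

```text
clock: 6.23
tool_pos: [0.4994, -0.1001, 0.0513]
tcp_rot: [[0.256, 0.967, -0.002], [0.967, -0.256, -0.0], [-0.001, -0.002, -1.0]]
wrist_force: [-0.7, 0.3, 0.9]
width: 0.0872
```

Call:
apply_moves(commands=[[[0,0,0,0,1],[0,0,0,0,1],[0,0,0,0,0.2],[0,0,0,0,-0.2],[0,0,0,0,-0.4],[0,0,0,0,-0.6],[0,0,0,0,-0.6],[0,0,0,0,-0.6],[0,0,0,0,-0.6],[0,0,0,0,-0.6]]])

```text
clock: 7.07
tool_pos: [0.4986, -0.1004, 0.052]
tcp_rot: [[0.257, 0.967, -0.003], [0.967, -0.257, -0.0], [-0.001, -0.003, -1.0]]
wrist_force: [-5.7, -1.5, 1.5]
width: 0.0416
```

Run:
```python
from fit import *
s=arm.read_state();q=np.load('q2.npy')
a=cap('side','side4.png'); b=cap('scene','scene4.png')
cv2.imwrite('pics/s4.png',cv2.cvtColor(np.vstack([cv2.resize(a[60:260,250:490],None,fx=2.5,fy=1.45),cv2.resize(b[80:250,200:440],None,fx=2.5,fy=1.75)]),cv2.COLOR_RGB2BGR))
print(s['clock'],s['tool_pos'],F(q,[s['tool_pos']]),s['width'],s['wrist_force'])
```

```text
7.0667 [ 0.49856248 -0.10036864  0.05201507] [[  -4.01314497 -160.6663696 ]] 0.04160102693302548 [-5.74661303 -1.53141298  1.49724849]
```

View pics/s4.png

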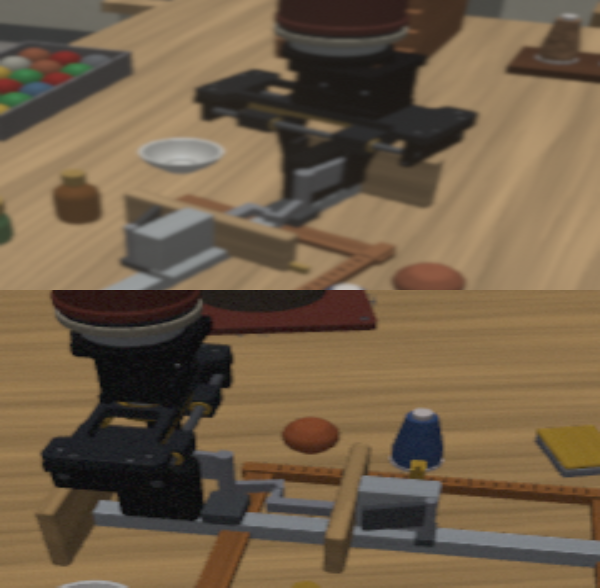

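Call:
apply_moves(commands=[[[0,0,0,0,-1],[0,0,0,0,-1],[0,0,0,0,-1],[0,0,0,0,-1],[0,0,0,0,-1],[0,0,0,0,-1],[0,0,0,0,-1],[0,0,0,0,-1],[0,0,0,0,-1],[0,0,0,0,-1]]])

```text
clock: 8.0
tool_pos: [0.5006, -0.101, 0.0523]
tcp_rot: [[0.256, 0.967, 0.001], [0.967, -0.256, -0.002], [-0.001, 0.002, -1.0]]
wrist_force: [4.2, -4.2, -8.1]
width: 0.0327
```

Run:
```python
from fit import *
s=arm.read_state();q=np.load('q2.npy')
a=cap('side','side5.png')
cv2.imwrite('pics/s5.png',cv2.cvtColor(cv2.resize(a[60:260,250:490],None,fx=3,fy=3),cv2.COLOR_RGB2BGR))
print(s['clock'],s['tool_pos'],F(q,[s['tool_pos']]),s['width'],s['wrist_force'])
```

```text
8.0 [ 0.50056641 -0.10103764  0.05225425] [[  -1.90466338 -160.79906659]] 0.03273484599558479 [ 4.1634347  -4.18280476 -8.10023494]
```

View pics/s5.png

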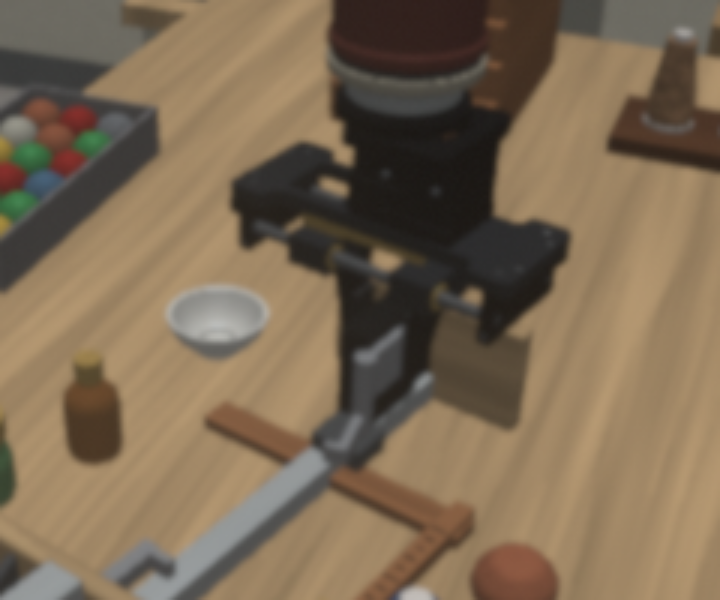

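The trigger is fully squeezed (32.7 mm width) and the leg has run out. Now I'll open and rise.

Call:
apply_moves(commands=[[[0,0,0,0,1],[0,0,0,0,1],[0,0,0,0,1],[0,0,0,0,1],[0,0,0,0,1],[0,0,0,0,1],[0,0,0,0,1],[0,0,0,0,1],[0,0,0,0,1],[0,0,0,0,1]]])

```text
clock: 8.88
tool_pos: [0.5006, -0.1004, 0.0528]
tcp_rot: [[0.256, 0.967, 0.001], [0.967, -0.256, -0.0], [-0.0, 0.001, -1.0]]
wrist_force: [0.6, -0.3, 0.5]
width: 0.0854
```

Call:
apply_moves(commands=[[[0,0,-0.5,0,1],[0,0,-1.5,0,1],[0,0,-2.0,0,1],[0,0,-2.0,0,1],[0,0,-2.0,0,1],[0,0,-2.0,0,1],[0,0,-2.0,0,1],[0,0,-1.0,0,1],[0,0,0,0,1],[0,0,0,0,1]]])

```text
clock: 9.72
tool_pos: [0.5003, -0.1, 0.1824]
tcp_rot: [[0.256, 0.967, 0.001], [0.967, -0.256, 0.0], [0.001, 0.001, -1.0]]
wrist_force: [0.6, 0.0, -0.7]
width: 0.0869
```

Run:
```python
from fit import *
s=arm.read_state();q=np.load('q2.npy')
cap('side','side6.png');cap('wrist','wrist6.png')
print(s['clock'],s['tool_pos'],F(q,[s['tool_pos']]),s['width'],s['wrist_force'])
```

```text
9.7167 [ 0.50028303 -0.09997218  0.18242514] [[  -2.45182253 -159.84191503]] 0.08693886339017597 [ 0.56003544  0.02997507 -0.65783367]
```

View pics/side6.png

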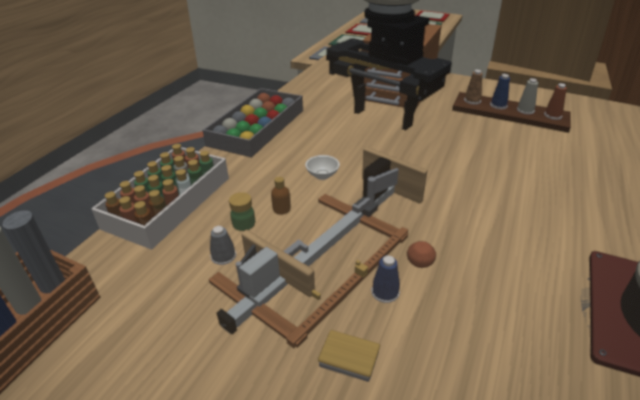

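View pics/wrist6.png

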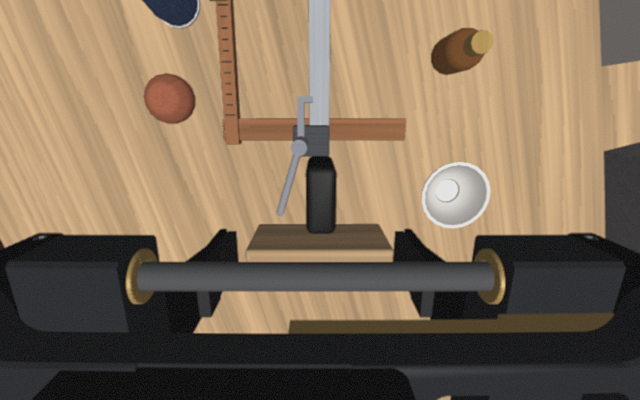

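Call:
apply_moves(commands=[[[1.5,0,0,0,1],[3.0,0,0,0,1],[3.5,0.1,0,0,1],[3.5,0.1,0,0,1],[3.5,0.1,0,0,1],[3.5,0.1,0,0,1],[3.5,0.1,0,0,1],[3.5,0.1,0,0,1],[2.5,0,0,0,1],[1.2,0,0,0,1]]])

```text
clock: 10.65
tool_pos: [0.5801, 0.1849, 0.1803]
tcp_rot: [[0.252, 0.968, -0.002], [0.968, -0.252, -0.001], [-0.001, -0.002, -1.0]]
wrist_force: [-0.8, 0.6, -0.6]
width: 0.0873
```

Call:
apply_moves(commands=[[[0,0,0,0,1],[0,0,0,0,1],[0,0,0,0,1],[0,0,0,0,1],[0,0,0,0,1],[0,0,0,0,1],[0,0,0,0,1],[0,0,0,0,1],[0,0,0,0,1],[0,0,0,0,1]]])

```text
clock: 11.48
tool_pos: [0.5807, 0.1806, 0.1826]
tcp_rot: [[0.256, 0.967, -0.0], [0.967, -0.256, 0.0], [0.0, -0.0, -1.0]]
wrist_force: [0.1, 1.4, 0.9]
width: 0.0869
```

Run:
```python
from fit import *
s=arm.read_state();q=np.load('q2.npy')
a=cap('wrist','wrist7.png');np.save('w7T.npy',T_wc('wrist',s))
cv2.imwrite('pics/w7.png',cv2.cvtColor(cv2.resize(a[80:270,230:410],None,fx=4,fy=3,interpolation=cv2.INTER_CUBIC),cv2.COLOR_RGB2BGR))
print(s['clock'],s['tool_pos'],F(q,[s['tool_pos']]),s['width'],s['wrist_force'])
```

```text
11.4833 [0.58072238 0.18064747 0.18256973] [[  3.32859206 132.02185714]] 0.0869173255359156 [0.13382    1.39826149 0.85580719]
```

View pics/w7.png

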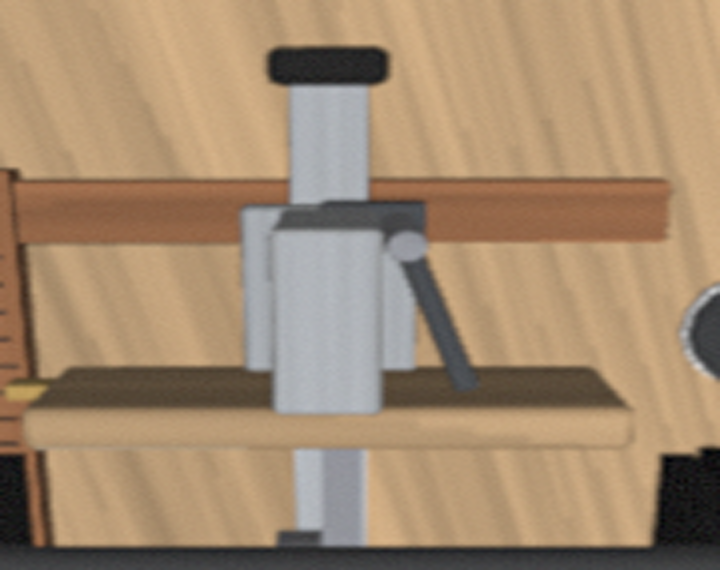

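View pics/wrist7.png

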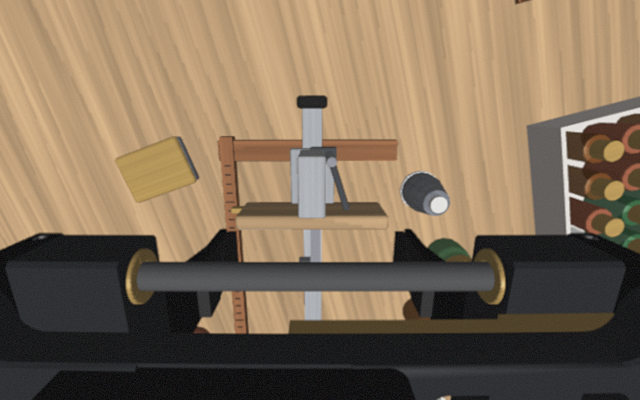

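Run:
```python
from fit import *
q=np.load('q2.npy');T=np.load('w7T.npy')
c=lambda u,v:(230+(u+.5)/4-.5,80+(v+.5)/3-.5)
for nm,uv,z in [('post -x +y',c(274,229),.082),('post +x -y',c(382,412),.082),('bar +y top L',c(25,408),.075),('bar +y top R',c(630,408),.075),('lever tip out',c(478,383),.079),('hinge',c(408,246),.08),('cap',c(328,47),.021),('ptr',c(8,388),.034)]:
  print(nm,F(q,onz('wrist',[uv],z,T)).round(1))
print(proj('wrist',W(q,[(0,220,21),(-12,169.5,82),(12,114.5,82)]),T))
```

```text
post -x +y [[-11.2 168.8]]
post +x -y [[ 11.8 114.9]]
bar +y top L [[-68.8 113.9]]
bar +y top R [[ 68.1 113.8]]
lever tip out [[ 33.  122.9]]
hinge [[ 16.9 163.7]]
cap [[ -0.4 219.9]]
ptr [[-83.6 107.3]]
[[312.07600802  95.27068869]
 [297.18934776 155.10586499]
 [325.39553955 217.48334338]]
```

Call:
apply_moves(commands=[[[0,0.1,1.0,0,1],[0,0,1.8,0,1],[0,0,1.8,0,1],[0,0,1.8,0,1],[0,0,1.8,0,1],[0,0,1.8,0,1],[0,0,1.6,0,1],[0,0,1.2,0,1],[0,0,0.7,0,1],[0,0,0.3,0,1]]])

```text
clock: 12.37
tool_pos: [0.5811, 0.1801, 0.0432]
tcp_rot: [[0.256, 0.967, -0.002], [0.967, -0.256, -0.001], [-0.001, -0.001, -1.0]]
wrist_force: [-0.7, 0.9, -1.3]
width: 0.0872
```

Call:
apply_moves(commands=[[[0,0,0,0,1],[0,0,0,0,1],[0,0,0,0,1],[-0.2,0,0,0,1],[-0.2,0,0,0,1],[-0.2,0,0,0,1],[-0.2,0,0,0,1],[-0.2,0,0,0,1],[-0.2,0,0,0,1],[-0.2,0,0,0,1]]])

```text
clock: 13.2
tool_pos: [0.5787, 0.1684, 0.0449]
tcp_rot: [[0.255, 0.967, 0.002], [0.967, -0.255, 0.002], [0.002, 0.001, -1.0]]
wrist_force: [3.3, 4.8, -1.9]
width: 0.0871
```

Run:
```python
from fit import *
s=arm.read_state();q=np.load('q2.npy')
a=cap('side','side8.png');b=cap('scene','scene8.png')
cv2.imwrite('pics/s8.png',cv2.cvtColor(np.hstack([cv2.resize(a[150:350,180:420],None,fx=1.65,fy=2.5),cv2.resize(b[80:280,260:500],None,fx=1.65,fy=2.5)]),cv2.COLOR_RGB2BGR))
print(s['clock'],s['tool_pos'],F(q,[s['tool_pos']]),s['width'],s['wrist_force'])
```

```text
13.2 [0.57868405 0.16843463 0.04493378] [[  4.4905828  119.69473553]] 0.08705153904806509 [ 3.25349793  4.79887361 -1.92920917]
```

View pics/s8.png

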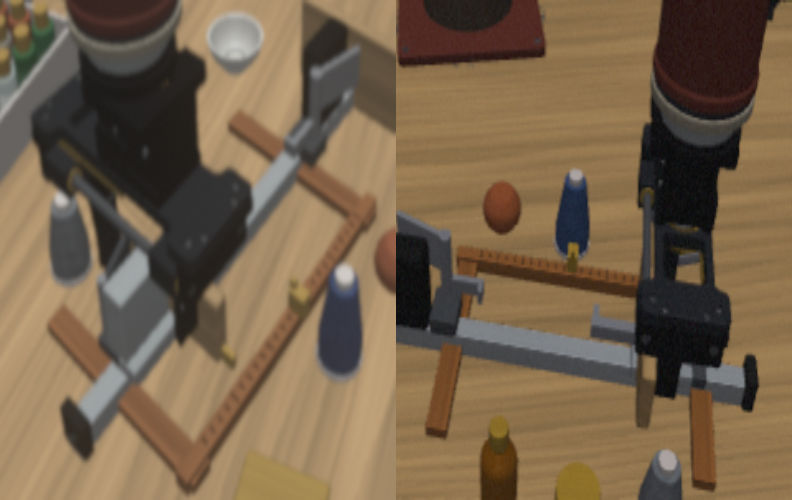

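Call:
apply_moves(commands=[[[-0.6,0,0,0,1],[-0.8,0,0,0,1],[-0.8,0,0,0,1],[-0.8,0,0,0,1],[-0.8,0,0,0,1],[-0.8,0,0,0,1],[-0.8,0,0,0,1],[-0.8,0,0,0,1],[-0.6,0,0,0,1],[-0.4,0,0,0,1]]])

```text
clock: 14.13
tool_pos: [0.5602, 0.0983, 0.045]
tcp_rot: [[0.255, 0.967, 0.002], [0.967, -0.255, 0.002], [0.002, 0.001, -1.0]]
wrist_force: [3.4, 6.2, -2.0]
width: 0.0872
```

Call:
apply_moves(commands=[[[0,0,0,0,1],[0,0,0,0,1],[0,0,0,0,1],[0,0,0,0,1],[0,0,0,0,1],[0,0,0,0,1],[0,0,0,0,1],[0,0,0,0,1],[0,0,0,0,1],[0,0,0,0,1]]])

```text
clock: 14.97
tool_pos: [0.5601, 0.0979, 0.0449]
tcp_rot: [[0.255, 0.967, 0.001], [0.967, -0.255, 0.001], [0.001, 0.001, -1.0]]
wrist_force: [1.9, 4.2, 1.8]
width: 0.0868
```

Run:
```python
from fit import *
s=arm.read_state();q=np.load('q2.npy')
a=cap('side','side9.png');b=cap('wrist','wrist9.png')
cv2.imwrite('pics/s9.png',cv2.cvtColor(cv2.resize(a[225:295,320:410],None,fx=8,fy=8,interpolation=cv2.INTER_CUBIC),cv2.COLOR_RGB2BGR))
print(s['clock'],s['tool_pos'],F(q,[s['tool_pos']]),s['width'],s['wrist_force'])
```

```text
14.9667 [0.56009229 0.09790448 0.04489557] [[ 4.60901767 46.75543071]] 0.08683021516139533 [1.93674234 4.24556475 1.77899486]
```

View pics/s9.png

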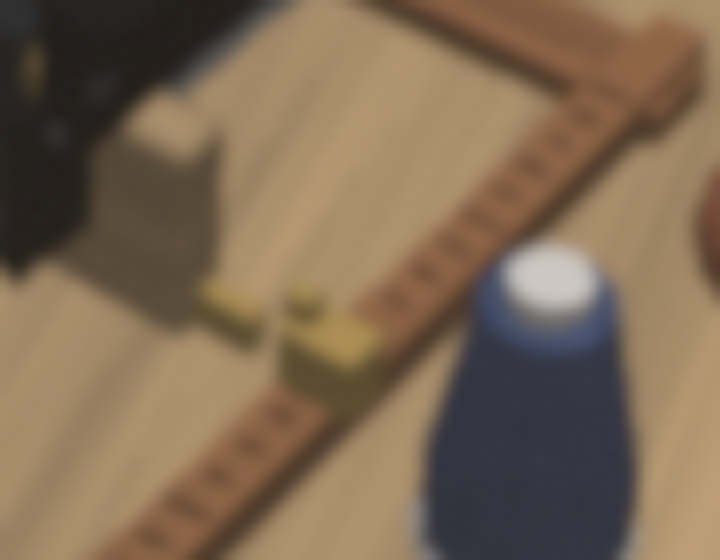

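View pics/wrist9.png

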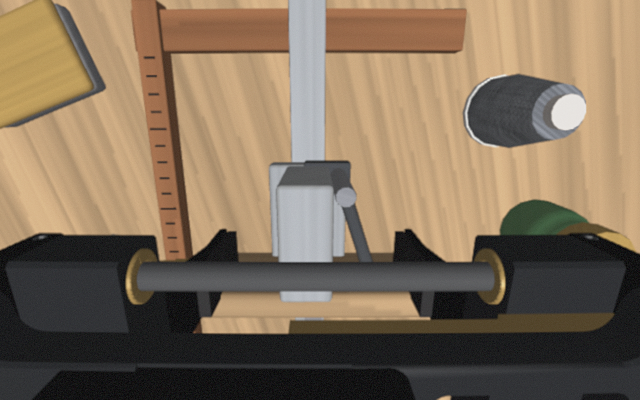

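Run:
```python
from fit import *
q=np.load('q2.npy')
c=lambda u,v:(320+(u+.5)/8-.5,225+(v+.5)/8-.5)
pe=F(q,onz('side',[c(203,286),c(256,315)],.0345));print('ptr',pe)
for z in(.030,.0345,.038):print(z,F(q,onz('side',[c(304,290)],z)), F(q,onz('side',[c(304,315)],z-.005)))
for z in (.022,.026): print('body top corners',z,F(q,onz('side',[c(285,335),c(345,368),c(380,340),c(325,308)],z)).round(1).tolist())
# predicted pixel of pointer end top at y 30.25
for x in(-70,-84):
  print((proj('side',W(q,[(x,30.25,34.5),(x,27.75,34.5),(x,32.75,34.5)]))-[320,225])*8)
```

```text
ptr [[-69.40163655  28.65893063]
 [-82.08928308  28.53528316]]
0.03 [[-82.77610213  13.58868948]] [[-84.01600045  14.9939872 ]]
0.0345 [[-85.30560448  17.32939966]] [[-86.50914381  18.68477322]]
0.038 [[-87.27299519  20.23884092]] [[-88.44825532  21.55538456]]
body top corners 0.022 [[-82.7, 19.3], [-97.0, 19.2], [-98.0, 8.8], [-84.5, 8.4]]
body top corners 0.026 [[-84.9, 22.5], [-99.1, 22.4], [-100.1, 12.1], [-86.7, 11.7]]
[[196.96808602 288.44049983]
 [204.80544226 281.26970017]
 [189.09605608 295.64176747]]
[[255.16073618 320.98709649]
 [262.94876714 313.66966992]
 [247.3377328  328.33593956]]
```

Call:
apply_moves(commands=[[[-0.2,0,0,0,1],[-0.3,0,0,0,1],[-0.3,0,0,0,1],[-0.3,0,0,0,1],[-0.1,0,0,0,1],[0,0,0,0,1],[0,0,0,0,1],[0,0,0,0,1],[0,0,0,0,1],[0,0,0,0,1]]])

```text
clock: 15.9
tool_pos: [0.557, 0.0861, 0.0449]
tcp_rot: [[0.256, 0.967, 0.001], [0.967, -0.256, 0.0], [0.001, 0.001, -1.0]]
wrist_force: [2.2, 4.2, 3.6]
width: 0.0871
```

Run:
```python
from fit import *
s=arm.read_state();q=np.load('q2.npy')
a=cap('side','side10.png');b=cap('wrist','wrist10.png');d=cap('scene','scene10.png')
cv2.imwrite('pics/s10.png',cv2.cvtColor(cv2.resize(a[235:285,335:395],None,fx=12,fy=12,interpolation=cv2.INTER_CUBIC),cv2.COLOR_RGB2BGR))
cv2.imwrite('pics/c10.png',cv2.cvtColor(cv2.resize(d[140:240,310:460],None,fx=5,fy=5,interpolation=cv2.INTER_CUBIC),cv2.COLOR_RGB2BGR))
print(s['clock'],s['tool_pos'],F(q,[s['tool_pos']]),s['width'],s['wrist_force'])
```

```text
15.9 [0.55698721 0.08613178 0.04485279] [[ 4.62704873 34.58014015]] 0.08706408742827698 [2.21432563 4.17278881 3.57655127]
```

View pics/s10.png

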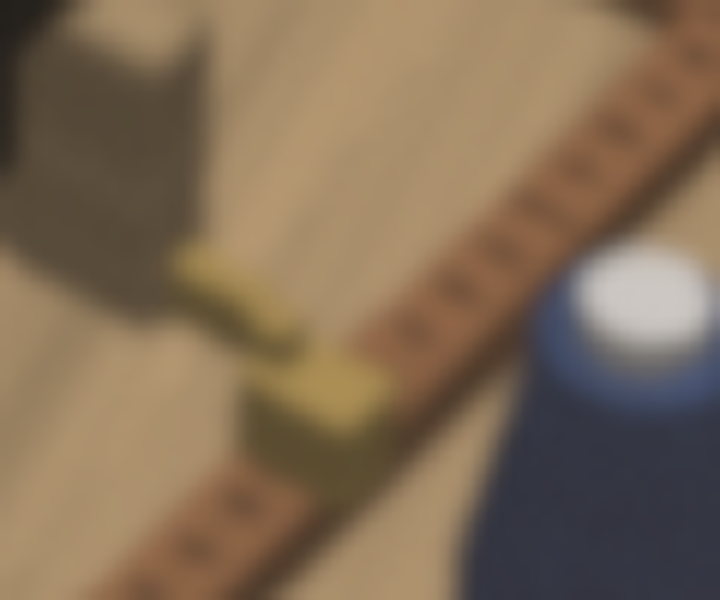

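View pics/c10.png

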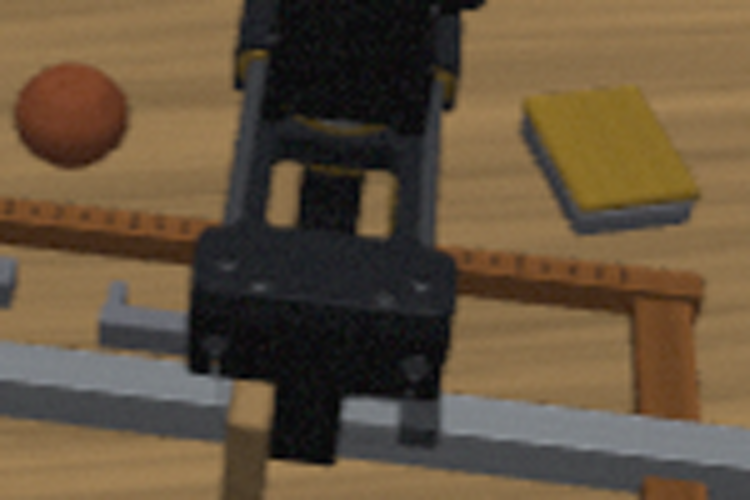

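The pointer and the clip's tip form one continuous line in the side view (around (185,255) to (290,315) in the crop), so they are aligned. The push is about 4.7 N and the lever is still open. I'll pinch the lever shut now.

Call:
apply_moves(commands=[[[0,0,0,0,1],[0,0,0,0,0.3],[0,0,0,0,0.1],[0,0,0,0,-0.1],[0,0,0,0,-0.3],[0,0,0,0,-0.5],[0,0,0,0,-0.7],[0,0,0,0,-1],[0,0,0,0,-1],[0,0,0,0,-1]]])

```text
clock: 16.88
tool_pos: [0.5583, 0.0858, 0.0454]
tcp_rot: [[0.256, 0.967, 0.003], [0.967, -0.256, 0.0], [0.001, 0.003, -1.0]]
wrist_force: [-4.3, 5.6, 12.8]
width: 0.0355
```

Call:
apply_moves(commands=[[[0,0,0,0,-1],[0,0,0,0,-1],[0,0,0,0,-1],[0,0,0,0,-1],[0,0,0,0,-1],[0,0,0,0,-1],[0,0,0,0,-1],[0,0,0,0,-1],[0,0,0,0,-1],[0,0,0,0,-1]]])

```text
clock: 17.72
tool_pos: [0.5565, 0.0865, 0.0453]
tcp_rot: [[0.256, 0.967, -0.001], [0.967, -0.256, 0.001], [0.001, -0.001, -1.0]]
wrist_force: [-2.9, 5.9, 10.3]
width: 0.0313
```

Run:
```python
from fit import *
s=arm.read_state();q=np.load('q2.npy')
a=cap('side','side11.png');b=cap('wrist','wrist11.png');d=cap('scene','scene11.png')
cv2.imwrite('pics/s11.png',cv2.cvtColor(cv2.resize(a[235:285,335:395],None,fx=12,fy=12,interpolation=cv2.INTER_CUBIC),cv2.COLOR_RGB2BGR))
print(s['clock'],s['tool_pos'],F(q,[s['tool_pos']]),s['width'],s['wrist_force'])
```

```text
17.7167 [0.55645693 0.08645989 0.04527433] [[ 4.03035456 34.76127773]] 0.03132854050170456 [-2.85969711  5.92802077 10.32822565]
```

View pics/s11.png

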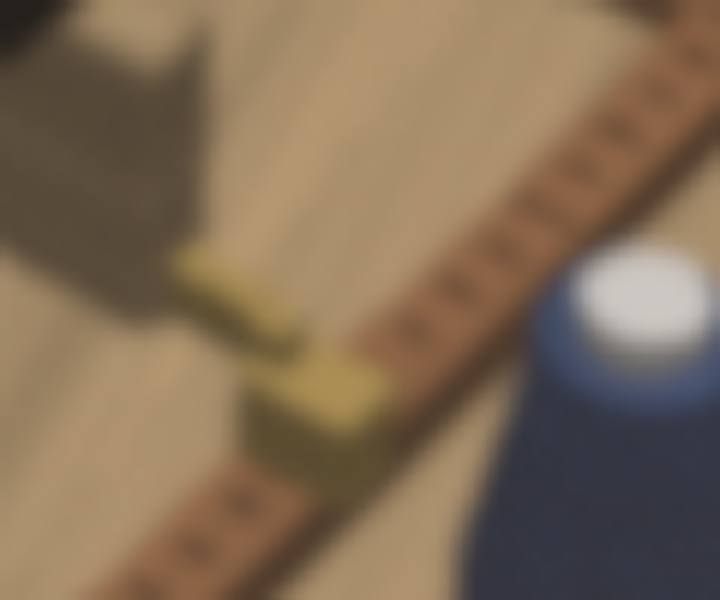

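View pics/wrist11.png

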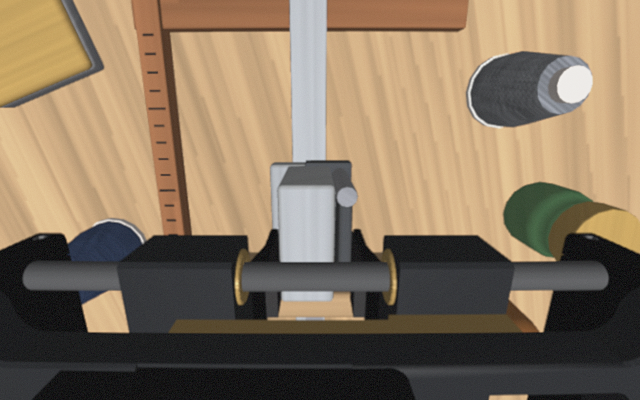

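View pics/scene11.png

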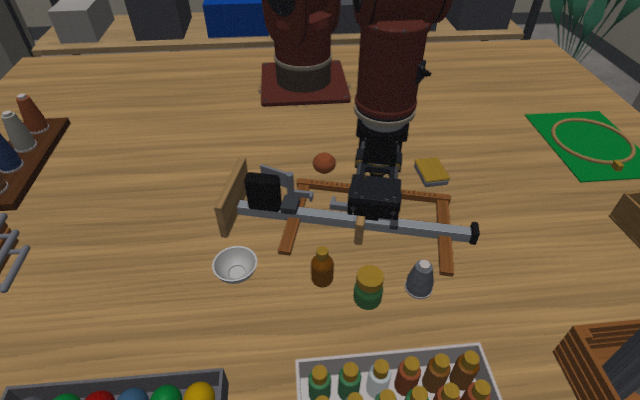

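The lever lies flat along the post (width 31 mm), and the pointer is unmoved opposite the clip. Nothing else on the table has shifted, so I'm handing in.

Run:
```python
from fit import *
s=arm.read_state();print(s['clock'],F(np.load('q2.npy'),[s['tool_pos']]),s['width'],s['wrist_force'],np.abs(s['joint_vel']).max())
print(workorder.hand_in())
```

```text
17.8667 [[ 4.03184629 34.7544617 ]] 0.03128167758934757 [-3.26066032  4.59925131 11.12985962] 0.11430679013761673
the job is handed in; nothing more can be done
None
```

The job is handed in at 17.9 s of the 51 s allowed. No verdict was reported.

- **Trigger:** I squeezed it fully (jaw opening 33 mm) and let it go. The side view showed the leg run out to its stop and the trigger back at rest.
- **Leg:** I pushed it back by its end bar with the fingers astride the post, and held it at the mark for about 0.4 s with the lever open.
- **Lever:** I then pinched it shut against the post and finished while still gripping and pushing.

Last checks:
- **Lever and grip:** the wrist view shows the lever flat along the post. The jaw opening is 31.3 mm, against 32 mm nominal for post and closed lever.
- **Pointer:** in the side view it forms one straight line with the clip's tip, and it did not move while the lever closed. From the hand's position the pointer is at frame y ≈ 18 mm. My estimates of the mark ranged from 15.6 to 19.6 mm, because the height of the clip's tip was uncertain; that is within the 6 mm tolerance.
- **Forces:** about 5 N along the rail against the spring, and about 11 N upward at the wrist. The arm was at rest.
- **Other objects:** the clip and the loose objects in view look unmoved in the pictures; I did not measure their positions again.

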